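# Gauge two press guide sleeves and sort them

### The job

Check the two steel guide sleeves on the stepped gauge pin, one after the other: lower a sleeve, collar down, over the pin as far as it slides without forcing it, then take it off and stand it on its collar in its container before trying the other. A sleeve that slides right down onto the gauge's base is good and goes in the rectangular wooden tray; one that stops at the step on the pin goes in the round metal tin. Set the sleeves down, never let them drop, and leave the tape roll, the spanner and the oil bottle alone.

Things in the scene. Friction and masses are not known exactly. Their poses are not given: they have to be found in the camera images.
- sleeve_a: Steel guide sleeve, loose, standing on its collar: collar 50 mm diameter, 8 mm high, at the bottom; body above 40 mm diameter; total height 40 mm; bore right through; about 0.25 kg. The two look alike outside; one has a 24 mm bore, the other 20.4 mm; which is which is for the gauge to tell. Origin: centre of the underside, on the bore axis; z up.
- sleeve_b: Steel guide sleeve, loose, standing on its collar: collar 50 mm diameter, 8 mm high, at the bottom; body above 40 mm diameter; total height 40 mm; bore right through; about 0.25 kg. The two look alike outside; one has a 24 mm bore, the other 20.4 mm; which is which is for the gauge to tell. Origin: centre of the underside, on the bore axis; z up.
- gauge: Fixed gauge: steel base plate 90 x 90 x 20 mm, one upright pin at its centre. Heights above bench: pin 22 mm diameter from 20 to 50 mm, taper to 53 mm, 17.6 mm diameter to 67 mm, tapered tip (11 mm across) at 72 mm. A good sleeve ends with its underside on the base at 20 mm; the other stops with its underside at about 51 mm. Origin: centre of the underside, on the bench; z up.
- gauge_tip (a point): Centre of the top end of the gauge pin, 72 mm above the bench, on the pin's axis.
- tray: Fixed rectangular plywood tray for good sleeves: 130 mm (its x) by 170 mm (its y) outside, 18 mm high, walls and floor 5 mm thick, open above. Origin: centre of the underside, on the bench.
- tin: Fixed round aluminium tin for sleeves that stop at the step: 152 mm outside diameter, 26 mm high, wall 4 mm, floor 5 mm thick, open above. Origin: centre of the underside, on the bench.
- tape_roll: Bystander, loose: yellow roll of masking tape lying flat, 100 mm diameter, 76 mm hole, 24 mm high. Origin: centre of the underside.
- spanner: Bystander, loose: steel spanner 180 mm long lying flat along its x. Origin: centre of the underside.
- oil_bottle: Bystander, loose: closed grey bottle 52 mm diameter, 120 mm high, upright. Origin: centre of the underside.
Not all that is in view belongs to the job. What is shaped like the sleeve_a but red is not meant.

How it is judged:
By the outcome, as a careful person would: the job done as asked, in the order asked, and still so for the second after the job is handed in, with the robot touching nothing.
It also fails if it takes over 67 s, if anything falls off the work surface, if the arm or the gripper's body presses on something with over 40 N, if the wrist force passes 120 N, or if a joint passes its speed limit or range.

### The arm

A 6-joint arm with a two-finger parallel gripper is mounted at the origin on the work surface. World frame = base frame: x ahead of the robot, y to its left, z up, the work surface at z = 0. Lengths are in m, angles in rad, forces in N, time in s.
With the tool pointing down it reaches from about 0.3 to 0.95 m from the base axis. Payload 3.1 kg.
Tool frame: the origin (TCP) lies at the centre of the arm's flange, where the gripper is bolted on; the fingertips stand 173 mm ahead of it and the grasp point (between the pads) lies 155 mm ahead of it (bot.hold_point_z is the distance from the TCP to the grasp point, in m); z points along the fingers, y is the direction in which the jaws open and shut (so a half turn about z gives the same grasp; the last joint's range is limited). The gripper opens to 85 mm and grips with 20 to 120 N. Pads are 22 mm wide; open, the fingers measure 114 mm over their backs; the gripper's body (76 mm by 85 mm) begins 54 mm behind the grasp point. The pads swing forward as they close: fully open they stand 13 mm farther back than shut.
Start: joints at [1.049, 0.308, 1.634, -0, 1.2, -0.07], TCP at [0.273, 0.562, 0.405] pointing down, gripper open.
Joint ranges: [-3.06, 3.06], [-0.79, 1.96], [0.05, 2.63], [-1.19, 4.34], [0.05, 2.64], [-2.94, 2.94]. Speed limits (rad/s): [2.79, 2.79, 3.14, 3.14, 3.14, 3.14].

### API

Orientations are given as a rotation vector (axis times angle).
In Python, from cell import bot, capture, ticket gives the robot as it stands. The module is installed in compiled form; this text tells all that it offers.
- The arm moves only by the tool step_arm, never from a script. Its argument "commands" is a list that holds one entry, the list of rows, each a list of 5 numbers: the shift along the tool's x, y, z in cm, then the turn about the tool's z in degrees, then the opening, from 0 (shut) to 1 (fully open). A call has 1 to 12 rows; each row shifts and turns the pose as measured when the row begins, along the tool's axes as they then stand; what a row does not reach is not made up. A row lasts 1/12 s, in which the tool goes at most 41.7 mm and 7.16 degrees, less where a joint would pass 70% of its speed; a pose out of reach is approached as far as the arm can. A call is refused whole if a number of a shift passes 4.17 or a number of a turn 7.16, either way. A call with a gripper value outside its range is refused whole. The fingers move at their own pace and stop on an object; "force" is the grip in N (left out, the last holds). Time passes only in rows, so rows that do not move let the fingers close. It gives the time, the measured TCP pose, the force and the opening at its end, in the units of the state.
- bot.sense(): the state, without advancing time (a new reading comes with each control period).
- capture(name): name is "side" or "top" or "wrist"; returns a dict with "image" (384x512x3 uint8, blue, green, red), "depth" (384x512 float32, m along the optical axis (not along the pixel's ray), 0 where there is no reading), "vertical_fov" (degrees; the focal length in pixels is half the picture's height over the tangent of half this angle, whatever the lens; pixels are square), "cx", "cy" (the principal point, pixels), "dist" ([k1, k2, p1, p2, k3] as OpenCV has them; the pictures are not rectified), "R" (3x3) and "t" (3): a world point X has camera coordinates R X + t; the wrist camera has in their place "T_tool_cam" (4x4, takes a point from camera to tool coordinates, whose origin is the TCP and whose axes are the flange's). Camera axes: x right, y down, z forward; pixel columns grow to the right and rows downward; lengths in m; the calibration is good to about 2 mm. A picture is of the moment at which its call begins: read the wrist's pose just before it.
- ticket.close_job(): hands the job in, once; it reports no verdict.
The state is a dict: "time_s": time; "q": joint angles; "joint_vel": joint speeds; "tau": joint torques, N m; "tcp_pos": TCP position; "eef_rot": TCP orientation; "contact_force": force on the tool from outside, world axes, zero at the start; "ft_torque": the same for the moment, N m; "width": finger opening in m.
Only numpy, scipy, OpenCV 4.12 (cv2) and the standard library are available. Lean on these libraries where they do the work, as an engineer would, in place of code of your own. Each camera call takes 0.05 s, during which the arm holds its last target.

## Working session

There is one attempt and no reset: what is moved stays moved. The work goes in short steps, Python scripts to look and compute and a tool call to move; the robot and the scene stay as the last step left them, time stands still between calls to the robot, and variables do not carry over. Pictures are saved under pics/ and viewed, and the job is handed in when it is done.

Besides the shell and the picture viewer there is one more tool, called after "Request:" as a command line: name --argument value ..., lists and objects as JSON in quotes. step_arm: Moves the arm, as the interface text tells. Its arguments: {"type":"object","properties":{"commands":{"type":"array","items":{"type":"array","items":{"type":"array","items":{"type":"number"}}}},"force":{"type":"number"}},"required":["commands"]}

```bash
mkdir -p pics; cat > h.py <<'E'
import numpy as np, cv2
from cell import bot, capture, ticket
from scipy.spatial.transform import Rotation as Ro
def K(c):
    f=192/np.tan(np.radians(c["vertical_fov"])/2)
    return np.array([[f,0,c["cx"]],[0,f,c["cy"]],[0,0,1.]])
def pose(c,s=None):
    if "R" in c: return np.array(c["R"]),np.array(c["t"])
    T=np.eye(4);T[:3,:3]=Ro.from_rotvec(s["eef_rot"]).as_matrix();T[:3,3]=s["tcp_pos"]
    M=np.linalg.inv(T@np.array(c["T_tool_cam"])); return M[:3,:3],M[:3,3]
def ray(c,uv,z,s=None):
    R,t=pose(c,s)
    p=cv2.undistortPoints(np.array(uv,float).reshape(-1,1,2),K(c),np.array(c["dist"],float)).reshape(-1,2)
    d=np.c_[p,np.ones(len(p))]@R; o=-R.T@t
    return o+d*((z-o[2])/d[:,2])[:,None]
def proj(c,X,s=None):
    R,t=pose(c,s)
    return cv2.projectPoints(np.array(X,float).reshape(-1,1,3),cv2.Rodrigues(R)[0],t,K(c),np.array(c["dist"],float))[0].reshape(-1,2)
E
python3 - <<'E'
from h import *
s=bot.sense()
print(s)
for n in ["top","side","wrist"]:
    s=bot.sense();c=capture(n);cv2.imwrite(f"pics/{n}0.png",c["image"])
    R,t=pose(c,s);print(n,-R.T@t,R[2],c["vertical_fov"],c["dist"])
    np.save(f"{n}0.npy",{**c,"s":s},allow_pickle=True)
print(bot.hold_point_z)
E
```

```text
{'time_s': 0.0, 'q': array([ 1.04930363e+00,  3.08987533e-01,  1.63519631e+00, -7.90934430e-06,
        1.19968824e+00, -6.97166372e-02]), 'joint_vel': array([-1.12871798e-04,  9.29629075e-05,  4.52283060e-05,  5.39391347e-04,
        9.29771278e-04, -4.77365343e-04]), 'tau': array([-1.81401342e-04, -4.15259814e+01, -2.76661831e+01, -1.66784307e-04,
        1.03690402e-02, -2.32011956e-07]), 'tcp_pos': array([0.27267427, 0.56190779, 0.40345285]), 'eef_rot': array([-0.70347657, -3.06114126,  0.00342787]), 'contact_force': array([0.39197629, 0.72478096, 0.20173963]), 'ft_torque': array([-0.00979864, -0.022107  , -0.01597177]), 'width': 0.08531948789759501}
top [ 0.36226234 -0.01114128  1.25627047] [ 0.20504969  0.00867231 -0.97871314] 48.74463735236248 [-0.1333918  0.         0.         0.         0.       ]
side [ 0.3585824  -0.71458786  0.59534109] [ 0.25251379  0.79040492 -0.55811902] 51.39766437158567 [-0.03934007  0.          0.          0.          0.        ]
wrist [0.19565386 0.59765436 0.37343141] [ 0.29324477 -0.14386772 -0.94515056] 61.37148954705349 [-0.01786059  0.          0.          0.          0.        ]
0.1547
```

View pics/top0.png

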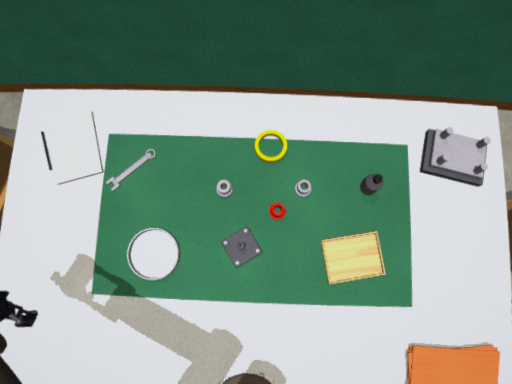

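View pics/side0.png

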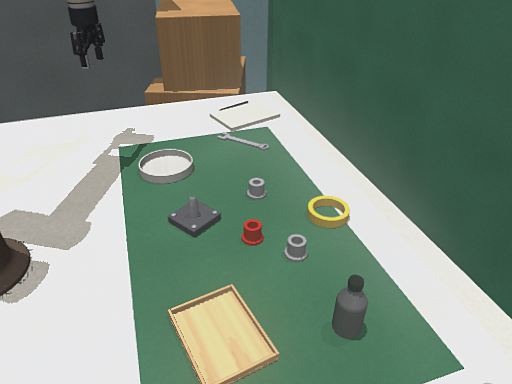

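View pics/wrist0.png

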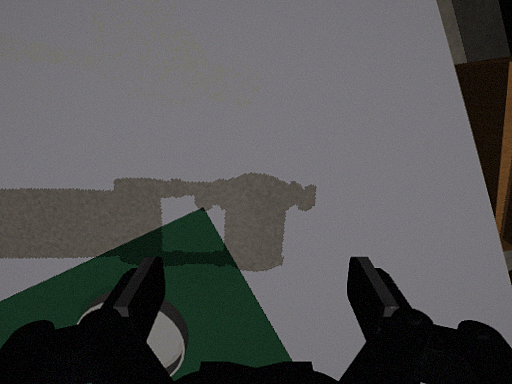

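In the top view the two grey sleeves are at (224,188) and (303,188). The red look-alike at (278,211) is not meant. The gauge is at (242,247), the tin at (154,254) and the tray at (353,258). I'll confirm the sleeves in an enlarged crop and measure everything.

```bash
python3 - <<'E'
from h import *
c=np.load("top0.npy",allow_pickle=True).item(); im=c["image"]
cv2.imwrite("pics/crop0.png",cv2.resize(im[165:280,195:325],None,fx=6,fy=5.2,interpolation=cv2.INTER_CUBIC)[:598,:780])
hsv=cv2.cvtColor(im,cv2.COLOR_BGR2HSV)
green=cv2.inRange(hsv,(50,100,20),(95,255,255))
ng=cv2.bitwise_not(green)
ng[:138]=0
n,l,st,ce=cv2.connectedComponentsWithStats(ng[:, :])
for i in range(1,n):
    if 60<st[i,4]<8000:
        ct=max(cv2.findContours((l==i).astype(np.uint8),0,1)[0],key=cv2.contourArea)
        print(st[i],ce[i].round(1),"minrect",np.round(cv2.minAreaRect(ct)[0],1),np.round(cv2.minAreaRect(ct)[1:][0],1),round(cv2.minAreaRect(ct)[2],1), ray(c,[ce[i]],0.0).round(4))
E
```

```text
[105 148  51  44 470] [130.1 169.3] minrect [131.4 168.8] [12.8 59.2] 52.9 [[0.6822 0.3919 0.    ]]
[360 174  23  21 363] [371.2 183.9] minrect [371.5 184. ] [17.7 24.7] 45.0 [[ 0.6651 -0.3537  0.    ]]
[216 179  17  19 249] [223.9 187.9] minrect [224. 188.] [18. 16.] 90.0 [[0.6346 0.0965 0.    ]]
[294 179  18  18 240] [302.9 187.7] minrect [302.5 187.5] [17. 17.] 90.0 [[ 0.6446 -0.1431  0.    ]]
[268 202  18  19 254] [276.8 210.7] minrect [276.5 211. ] [18. 17.] 90.0 [[ 0.5706 -0.0658  0.    ]]
[ 126  227   54   54 2283] [152.6 253.6] minrect [152.5 253.5] [53. 53.] 90.0 [[0.4266 0.2982 0.    ]]
[221 226  41  42 976] [241.  246.5] minrect [241.1 246.5] [31.2 31.6] 59.0 [[0.4594 0.0364 0.    ]]
[ 320  230   67   55 2767] [352.6 257.2] minrect [352.7 257. ] [46.9 60.1] 80.1 [[ 0.4396 -0.295   0.    ]]
```

View pics/crop0.png

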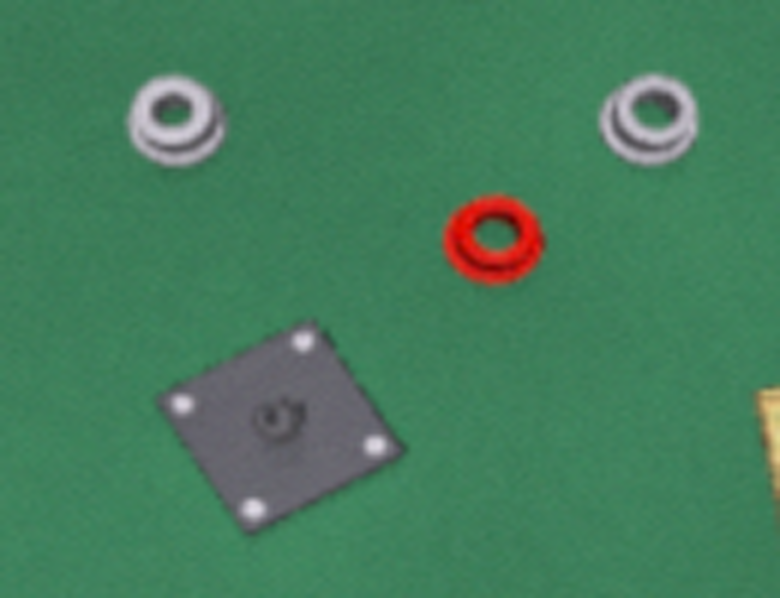

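```bash
cat > go.py <<'E'
from h import *
import sys
def go(x,y,z):  # target hold point
    s=bot.sense();R=Ro.from_rotvec(s["eef_rot"]).as_matrix()
    hp=s["tcp_pos"]+R[:,2]*bot.hold_point_z
    d=R.T@(np.array([x,y,z])-hp)*100
    print("t",round(s["time_s"],2),"hold",hp.round(4),"delta cm",d.round(2),"F",s["contact_force"].round(1),"w",round(s["width"],4),"R",R[:,0].round(3),R[:,2].round(4))
if __name__=="__main__": go(*map(float,sys.argv[1:]))
E
python3 go.py .632 .0955 .15
```

```text
t 0.15 hold [0.2726 0.5617 0.249 ] delta cm [-52.69 -26.24   9.94] F [-0.4  0.7 -0.2] w 0.0851 R [-0.9    0.437  0.   ] [-9.0e-04 -1.6e-03 -1.0e+00]
```

Request:
step_arm --commands '[[[-3.4,-1.7,0.6,0,1],[-3.4,-1.7,0.6,0,1],[-3.4,-1.7,0.6,0,1],[-3.4,-1.7,0.6,0,1],[-3.4,-1.7,0.6,0,1],[-3.4,-1.7,0.6,0,1],[-3.4,-1.7,0.6,0,1],[-3.4,-1.7,0.6,0,1],[-3.4,-1.7,0.6,0,1],[-3.4,-1.7,0.6,0,1],[-3.4,-1.7,0.6,0,1],[-3.4,-1.7,0.6,0,1]]]'

```text
time_s: 1.15
tcp_pos: [0.5572, 0.1929, 0.3256]
eef_rot: [-0.679, -3.063, -0.005]
contact_force: [1.2, 1.0, -0.2]
width: 0.0855
```

```bash
python3 go.py .632 .0955 .15
```

```text
t 1.15 hold [0.5567 0.1935 0.1709] delta cm [-10.97  -5.71   2.03] F [ 1.2  1.  -0.2] w 0.0855 R [-0.906  0.422  0.005] [-0.0032  0.0042 -1.    ]
```

Request:
step_arm --commands '[[[-2.9,-1.5,0.5,0,1],[-2.9,-1.5,0.5,0,1],[-2.9,-1.5,0.5,0,1],[-2.2,-1.2,0.4,0,1],[0,0,0,0,1],[0,0,0,0,1]]]'

```text
time_s: 1.65
tcp_pos: [0.6378, 0.0812, 0.301]
eef_rot: [-0.694, -3.058, -0.001]
contact_force: [-1.2, 0.3, -0.3]
width: 0.0856
```

```bash
python3 go.py .632 .0955 .15; python3 - <<'E'
from h import *
s=bot.sense();c=capture("wrist");cv2.imwrite("pics/w1.png",c["image"])
np.save("w1.npy",{**c,"s":s},allow_pickle=True)
E
```

```text
t 1.65 hold [0.6369 0.0815 0.1463] delta cm [ 1.05  1.05 -0.37] F [-1.2  0.3 -0.3] w 0.0856 R [-0.902  0.432  0.006] [-0.0057  0.0016 -1.    ]
```

View pics/w1.png

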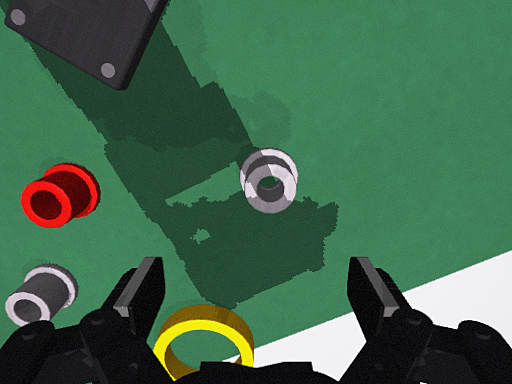

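```bash
cat >> h.py <<'E'
def cloud(c,s=None):
    R,t=pose(c,s); v,u=np.mgrid[0:384,0:512]
    p=cv2.undistortPoints(np.c_[u.ravel(),v.ravel()].astype(float).reshape(-1,1,2),K(c),np.array(c["dist"],float)).reshape(-1,2)
    d=c["depth"].ravel().astype(float)
    X=(np.c_[p,np.ones(len(p))]*d[:,None]-t)@R
    X[d<=0]=np.nan
    return X.reshape(384,512,3)
def shot(n,name):
    s=bot.sense();c=capture(n);cv2.imwrite(f"pics/{name}.png",c["image"])
    c={**c,"s":s};np.save(name+".npy",c,allow_pickle=True);return c
def layer(c,near,z0,z1,r=.05):
    X=cloud(c,c["s"]); m=(X[...,2]>z0)&(X[...,2]<z1)&(np.hypot(X[...,0]-near[0],X[...,1]-near[1])<r)
    n,l,st,ce=cv2.connectedComponentsWithStats(m.astype(np.uint8))
    if n<2: return None
    i=1+np.argmax(st[1:,4]); mm=(l==i); P=X[mm]
    ct=max(cv2.findContours(mm.astype(np.uint8),cv2.RETR_EXTERNAL,cv2.CHAIN_APPROX_NONE)[0],key=cv2.contourArea).reshape(-1,2)
    W=ray(c,ct,np.median(P[:,2]),c["s"])[:,:2].astype(np.float32)
    el=cv2.fitEllipse(W*1000)
    return st[i,4],np.median(P[:,2]).round(4),"mean",P[:,:2].mean(0).round(4),"ell",np.round(el[0],1),np.round(el[1],1),"rect",np.round(cv2.minAreaRect(W*1000)[0],1),np.round(cv2.minAreaRect(W*1000)[1],1)
E
python3 - <<'E'
from h import *
c=np.load("w1.npy",allow_pickle=True).item()
X=cloud(c,c["s"]); print(X[100,300],X[186,287],X[150,290])
print(layer(c,(.632,.0955),.034,.046))
print(layer(c,(.632,.0955),.004,.046))
t=np.load("top0.npy",allow_pickle=True).item()
for n,z0,z1 in [((.632,.0955),.034,.046),((.642,-.142),.034,.046),((.458,.036),.012,.025)]: print(layer(t,n,z0,z1,.07))
for n in [(.4256,.2918),(.4385,-.291)]: print(layer(t,n,.012,.03,.12))
E
```

```text
[0.58730597 0.14315405 0.00132007] [0.63634624 0.1061654  0.04035804] [0.62107013 0.11954596 0.00154011]
(np.int32(1635), np.float64(0.0405), 'mean', array([0.6316, 0.0941]), 'ell', array([631.8,  94. ]), array([38.6, 39.7]), 'rect', array([632. ,  94.1]), array([38.9, 39.3]))
(np.int32(2829), np.float64(0.0393), 'mean', array([0.6286, 0.0951]), 'ell', array([626.8,  95.6]), array([42.6, 50.9]), 'rect', array([626.8,  95.3]), array([42.6, 50.6]))
(np.int32(100), np.float64(0.0379), 'mean', array([0.6309, 0.0969]), 'ell', array([630.6,  96.5]), array([35.7, 39.1]), 'rect', array([630.4,  96.3]), array([39.4, 35.5]))
(np.int32(90), np.float64(0.0382), 'mean', array([ 0.6416, -0.1422]), 'ell', array([ 641.3, -141.9]), array([36.5, 37.4]), 'rect', array([ 641.3, -142.4]), array([36.5, 35.6]))
(np.int32(893), np.float64(0.0187), 'mean', array([0.4586, 0.0358]), 'ell', array([458.9,  35.8]), array([103. , 103.7]), 'rect', array([459.,  36.]), array([90. , 89.8]))
(np.int32(324), np.float64(0.0233), 'mean', array([0.4265, 0.2972]), 'ell', array([426.7, 292.6]), array([149., 152.]), 'rect', array([426.4, 293.5]), array([149. , 151.4]))
(np.int32(250), np.float64(0.0157), 'mean', array([ 0.4482, -0.3214]), 'ell', array([ 441.1, -292. ]), array([138.9, 210.1]), 'rect', array([ 440.5, -294.7]), array([129.6, 167.6]))
```

```bash
python3 go.py .6318 .094 .028
```

```text
t 1.7 hold [0.6367 0.0815 0.1462] delta cm [ 0.92  0.93 11.83] F [ 0.6 -0.4  0.7] w 0.0854 R [-0.902  0.431  0.005] [-5.5e-03  9.0e-04 -1.0e+00]
```

Request:
step_arm --commands '[[[0.5,0.5,1.0,0,1],[0.4,0.4,1.0,0,1],[0,0,2.0,0,1],[0,0,2.0,0,1],[0,0,0,0,1]]]'

```text
time_s: 2.12
tcp_pos: [0.6293, 0.1011, 0.2382]
eef_rot: [-0.684, -3.06, -0.003]
contact_force: [-0.9, 1.2, -0.6]
width: 0.085
```

```bash
python3 go.py .6318 .094 .028;python3 - <<'E'
from h import *
c=shot("wrist","w2");print(layer(c,(.632,.094),.034,.046))
E
```

```text
t 2.12 hold [0.6284 0.1016 0.0835] delta cm [-0.66 -0.54  5.55] F [-0.9  1.2 -0.6] w 0.085 R [-0.905  0.426  0.006] [-0.0054  0.0031 -1.    ]
(np.int32(2708), np.float64(0.0404), 'mean', array([0.631 , 0.0945]), 'ell', array([631.3,  94.4]), array([38.8, 40.9]), 'rect', array([631.2,  94.7]), array([38.6, 41. ]))
```

View pics/w2.png

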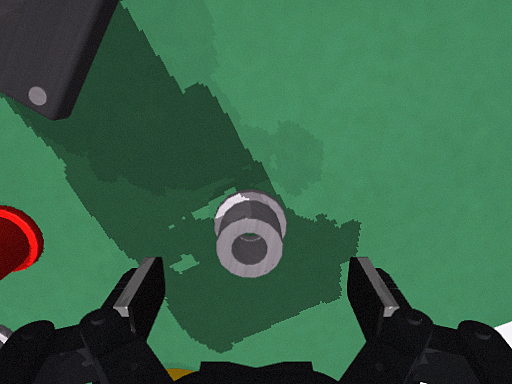

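Request:
step_arm --commands '[[[-0.6,-0.5,0.8,0,1],[0,0,0.4,0,1],[0,0,0,0,1]]]'

```text
time_s: 2.42
tcp_pos: [0.633, 0.0968, 0.2283]
eef_rot: [-0.677, -3.065, -0.005]
contact_force: [-0.8, -0.9, -0.3]
width: 0.0856
```

```bash
python3 go.py .6313 .0944 .028
```

```text
t 2.42 hold [0.6327 0.0974 0.0736] delta cm [-0.02 -0.34  4.56] F [-0.8 -0.9 -0.3] w 0.0856 R [-0.907  0.421  0.003] [-0.002   0.0037 -1.    ]
```

Request:
step_arm --commands '[[[0,-0.3,1.0,0,1],[0,0,1.0,0,1],[0,0,0,0,1]]]'

```text
time_s: 2.67
tcp_pos: [0.6328, 0.0939, 0.2089]
eef_rot: [0.678, 3.066, 0.007]
contact_force: [-0.4, 0.4, -0.3]
width: 0.0851
```

```bash
python3 go.py .6313 .0944 .028;python3 - <<'E'
from h import *
c=shot("wrist","w3");print(layer(c,(.632,.094),.034,.046))
E
python3 go.py .6313 .0944 .028
```

```text
t 2.67 hold [0.6331 0.0945 0.0542] delta cm [ 0.16 -0.1   2.62] F [-0.4  0.4 -0.3] w 0.0851 R [-0.907  0.422 -0.001] [ 0.0025  0.0041 -1.    ]
(np.int32(3833), np.float64(0.0404), 'mean', array([0.6308, 0.0946]), 'ell', array([631.2,  94.4]), array([38.8, 41.4]), 'rect', array([630.9,  94.6]), array([38.8, 41.2]))
t 2.72 hold [0.6334 0.0945 0.0548] delta cm [ 0.19 -0.11  2.68] F [-0.2  0.   0.4] w 0.0852 R [-0.907  0.422 -0.001] [ 0.003   0.0041 -1.    ]
```

Request:
step_arm --commands '[[[0.2,-0.1,1.0,0,1],[0,0,1.0,0,1],[0,0,0.5,0,1],[0,0,0,0,1]]]'

```text
time_s: 3.05
tcp_pos: [0.6312, 0.0935, 0.1826]
eef_rot: [0.679, 3.064, 0.008]
contact_force: [0.0, 0.2, -0.3]
width: 0.085
```

```bash
python3 go.py .6313 .0944 .028
```

```text
t 3.05 hold [0.6319 0.0941 0.028 ] delta cm [ 0.06  0.   -0.01] F [ 0.   0.2 -0.3] w 0.085 R [-0.906  0.422 -0.002] [ 0.0046  0.0043 -1.    ]
```

Request:
step_arm --commands '[[[0,0,0,0,0.4],[0,0,0,0,0.3],[0,0,0,0,0.3],[0,0,0,0,0.3],[0,0,0,0,0.3],[0,0,0,0,0.3]]]' --force 40

```text
time_s: 3.55
tcp_pos: [0.6312, 0.0937, 0.1823]
eef_rot: [0.679, 3.064, 0.008]
contact_force: [-0.5, 0.4, -2.8]
width: 0.0392
```

```bash
python3 go.py .6313 .0944 .028;python3 - <<'E'
from h import *
c=shot("wrist","w4");print(layer(c,(.632,.094),.034,.046))
E
```

```text
t 3.55 hold [0.6319 0.0944 0.0276] delta cm [ 0.05 -0.02 -0.04] F [-0.5  0.4 -2.8] w 0.0392 R [-0.906  0.423 -0.002] [ 0.0042  0.0045 -1.    ]
(np.int32(6714), np.float64(0.0406), 'mean', array([0.6291, 0.094 ]), 'ell', array([629.8,  93.8]), array([39.8, 57.2]), 'rect', array([630.8,  94.8]), array([65.2, 42.7]))
```

View pics/w4.png

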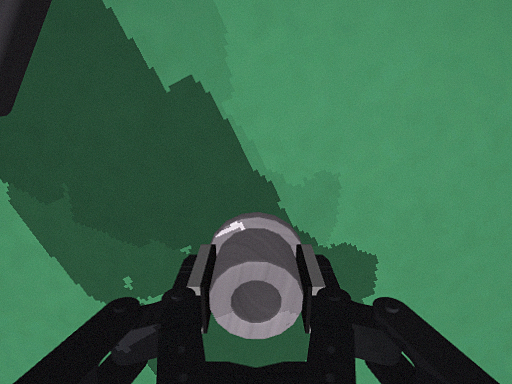

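Request:
step_arm --commands '[[[0,0,-1,0,0.3],[0,0,-2,0,0.3],[0,0,-2.5,0,0.3],[0,0,-2.5,0,0.3],[0,0,-2,0,0.3],[0,0,-1,0,0.3],[0,0,0,0,0.3]]]'

```text
time_s: 4.18
tcp_pos: [0.6283, 0.0929, 0.2957]
eef_rot: [-0.678, -3.062, -0.004]
contact_force: [1.2, 1.2, -2.3]
width: 0.0391
```

```bash
python3 go.py .522 .006 .14
```

```text
t 4.18 hold [0.6275 0.0934 0.141 ] delta cm [  5.87 -12.38   0.12] F [ 1.2  1.2 -2.3] w 0.0391 R [-0.906  0.422  0.006] [-0.0051  0.0035 -1.    ]
```

Request:
step_arm --commands '[[[0.6,-1.3,0,0,0.3],[1.1,-2.5,0,0,0.3],[1.3,-2.6,0,0,0.3],[1.3,-2.6,0,0,0.3],[0.9,-2,0,0,0.3],[0.5,-1,0,0,0.3],[0,0,0,0,0.3]]]'

```text
time_s: 4.77
tcp_pos: [0.5199, 0.0064, 0.2914]
eef_rot: [-0.673, -3.059, -0.004]
contact_force: [-0.3, 0.9, -2.3]
width: 0.0394
```

```bash
python3 go.py .522 .006 .14;python3 - <<'E'
from h import *
c=shot("wrist","w5");print(layer(c,(.459,.036),.06,.08,.03)); s=c["s"];R=Ro.from_rotvec(s["eef_rot"]).as_matrix()
hp=s["tcp_pos"]+R[:,2]*.1547
print(layer(c,hp[:2],hp[2]+.005,hp[2]+.02,.03))
E
```

```text
t 4.77 hold [0.5186 0.0071 0.1367] delta cm [-0.35  0.05 -0.33] F [-0.3  0.9 -2.3] w 0.0394 R [-0.908  0.42   0.009] [-0.0082  0.0046 -1.    ]
(np.int32(406), np.float64(0.0698), 'mean', array([0.4575, 0.0342]), 'ell', array([458.,  34.]), array([16.5, 16.8]), 'rect', array([458.2,  34.1]), array([16.7, 16.7]))
(np.int32(6948), np.float64(0.1498), 'mean', array([0.516 , 0.0071]), 'ell', array([516.7,   7. ]), array([41.7, 52.1]), 'rect', array([517.5,   9.3]), array([56.3, 43.4]))
```

View pics/w5.png

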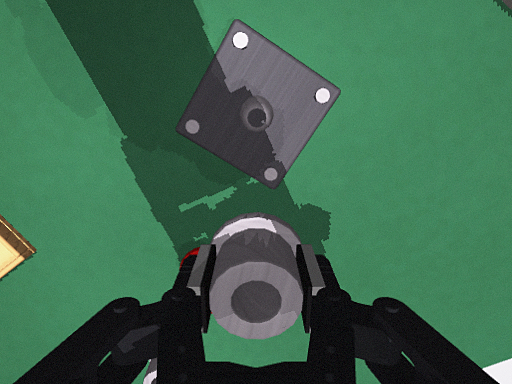

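```bash
python3 - <<'E'
from h import *
c=np.load("w5.npy",allow_pickle=True).item(); s=c["s"];R=Ro.from_rotvec(s["eef_rot"]).as_matrix()
hp=s["tcp_pos"]+R[:,2]*.1547
im=c["image"];g=cv2.cvtColor(im,cv2.COLOR_BGR2GRAY)
b=cv2.medianBlur(g,5)[265:335,220:292]
print(b.min(),b.max())
_,m=cv2.threshold(b,0,255,cv2.THRESH_OTSU+cv2.THRESH_BINARY_INV)
n,l,st,ce=cv2.connectedComponentsWithStats(m)
i=l[36,36];ct=max(cv2.findContours((l==i).astype(np.uint8),0,1)[0],key=cv2.contourArea).reshape(-1,2)+[220,265]
for z in (.148,.150):
    W=ray(c,ct,z,s)[:,:2]*1000;e=cv2.fitEllipse(W.astype(np.float32));print(z,"bore",np.round(e[0],1),np.round(e[1],1),"tool",(R.T@(np.r_[np.array(e[0])/1000,z]-hp)).round(4))
print(ray(c,[[209,300],[303,300],[256,339]],.149,s).round(4))
# pin tip
X=cloud(c,s);m=(X[...,2]>.0712)&(X[...,2]<.08)&(np.hypot(X[...,0]-.458,X[...,1]-.034)<.02);print(m.sum(),X[m].mean(0))
m=(np.abs(X[...,2]-.02)<.004)&(np.hypot(X[...,0]-.458,X[...,1]-.034)<.075)
n,l,st,ce=cv2.connectedComponentsWithStats(m.astype(np.uint8));i=1+st[1:,4].argmax()
ct=max(cv2.findContours((l==i).astype(np.uint8),0,1)[0],key=cv2.contourArea).reshape(-1,2)
print("base",np.median(X[l==i][:,2]),cv2.minAreaRect((ray(c,ct,.02,s)[:,:2]*1000).astype(np.float32)))
crop=im[85:150,215:300];cv2.imwrite("pics/pin5.png",cv2.resize(crop,None,fx=8,fy=8,interpolation=cv2.INTER_CUBIC))
E
```

```text
58 143
0.148 bore [520.6   4.6] [20.8 21.1] tool [-0.0027 -0.0014 -0.0113]
0.15 bore [519.2   5.3] [20.4 20.7] tool [-0.0012 -0.0014 -0.0133]
[[ 0.5109 -0.0123  0.149 ]
 [ 0.5274  0.0232  0.149 ]
 [ 0.5375 -0.0031  0.149 ]]
91 [0.45822886 0.0339966  0.07197432]
base 0.02059666162947023 ((458.32122802734375, 33.830177307128906), (89.43164825439453, 88.89607238769531), 33.11245346069336)
```

View pics/pin5.png

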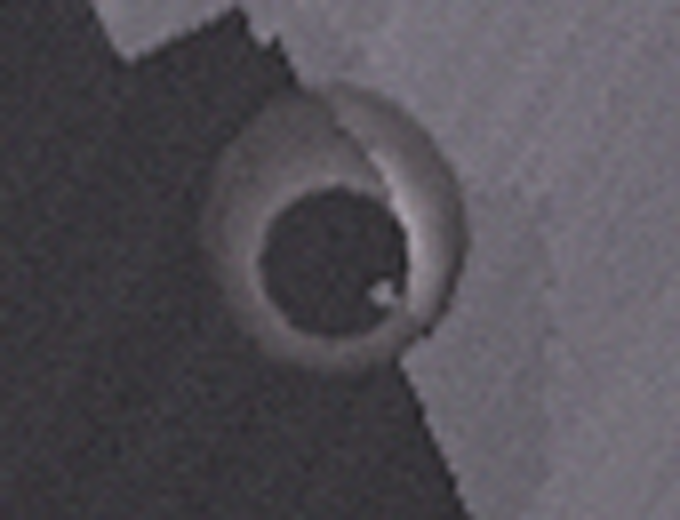

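```bash
python3 - <<'E'
from h import *
s=bot.sense();R=Ro.from_rotvec(s["eef_rot"]).as_matrix();print(R.T@np.array([-6.13,2.88,0]))
hp=s["tcp_pos"]+R[:,2]*.1547;print(hp, "target", hp+[-.0613,.0288,0])
E
```

```text
[6.77244091 0.04252608 0.05946134]
[0.51943602 0.00758455 0.13678501] target [0.45813602 0.03638455 0.13678501]
```

Request:
step_arm --commands '[[[0.8,0,0,0,0.3],[1.5,0,0,0,0.3],[1.8,0,0,0,0.3],[1.4,0,0,0,0.3],[0.8,0,0,0,0.3],[0,0,0,0,0.3],[0,0,0,0,0.3]]]'

```text
time_s: 5.4
tcp_pos: [0.4641, 0.038, 0.291]
eef_rot: [-0.671, -3.064, -0.009]
contact_force: [-0.3, -0.0, -2.4]
width: 0.0394
```

```bash
python3 go.py .4578 .0362 .108
```

```text
t 5.4 hold [0.4635 0.039  0.1363] delta cm [ 0.39 -0.51  2.83] F [-0.3 -0.  -2.4] w 0.0394 R [-0.909  0.418  0.006] [-0.0036  0.0068 -1.    ]
```

Request:
step_arm --commands '[[[0.2,-0.3,0.5,0,0.3],[0.1,-0.2,0.5,0,0.3],[0,0,0,0,0.3],[0,0,0,0,0.3]]]'

```text
time_s: 5.73
tcp_pos: [0.4615, 0.0346, 0.2806]
eef_rot: [-0.67, -3.068, -0.01]
contact_force: [0.8, -0.9, -2.4]
width: 0.039
```

```bash
python3 go.py .4578 .0362 .108
```

```text
t 5.73 hold [0.4615 0.0356 0.1259] delta cm [ 0.36 -0.11  1.79] F [ 0.8 -0.9 -2.4] w 0.039 R [-0.909  0.417  0.003] [ 2.0e-04  6.5e-03 -1.0e+00]
```

Request:
step_arm --commands '[[[0.3,-0.1,0.4,0,0.3],[0.1,0,0.4,0,0.3],[0,0,0,0,0.3],[0,0,0,0,0.3]]]'

```text
time_s: 6.07
tcp_pos: [0.4577, 0.0347, 0.2714]
eef_rot: [-0.673, -3.067, -0.01]
contact_force: [0.3, -0.5, -2.5]
width: 0.0394
```

```bash
python3 go.py .4578 .0362 .108; python3 - <<'E'
from h import *
for n in("side","wrist"):
  c=shot(n,n+"6")
  if n=="side": cv2.imwrite("pics/side6c.png",cv2.resize(c["image"][130:250,130:270],None,fx=5,fy=5,interpolation=cv2.INTER_CUBIC))
E
```

```text
t 6.07 hold [0.4577 0.0357 0.1167] delta cm [0.01 0.05 0.87] F [ 0.3 -0.5 -2.5] w 0.0394 R [-0.908  0.418  0.003] [ 0.      0.0064 -1.    ]
```

View pics/side6c.png

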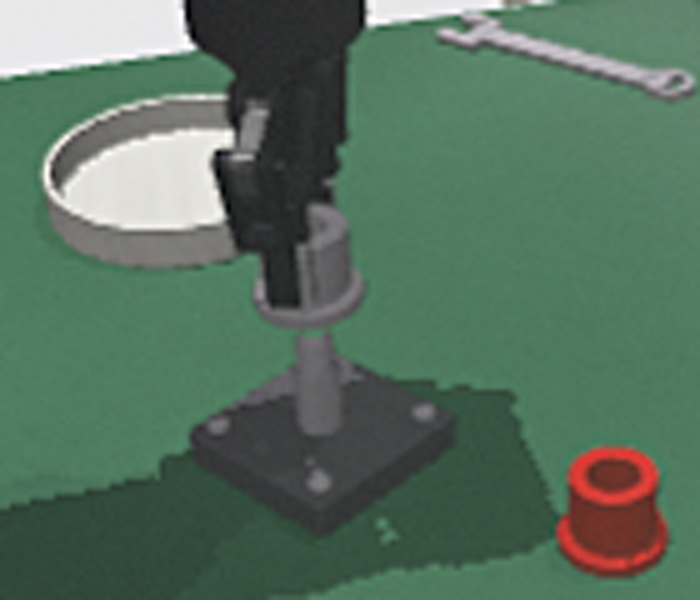

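View pics/wrist6.png

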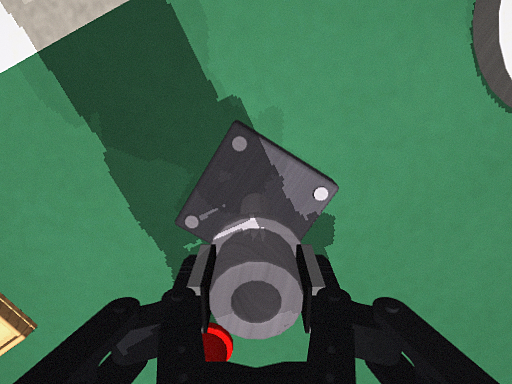

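Request:
step_arm --commands '[[[0,0,0.5,0,0.3],[0,0,0.5,0,0.3],[0,0,0.5,0,0.3],[0,0,0,0,0.3]]]'

```text
time_s: 6.5
tcp_pos: [0.4583, 0.0348, 0.2558]
eef_rot: [0.673, 3.068, 0.011]
contact_force: [-0.3, -0.5, -2.4]
width: 0.0394
```

```bash
python3 go.py .4578 .0362 .108
```

```text
t 6.5 hold [0.4586 0.0358 0.1011] delta cm [ 0.09  0.   -0.69] F [-0.3 -0.5 -2.4] w 0.0394 R [-0.908  0.418  0.001] [ 0.0023  0.0064 -1.    ]
```

Bottom is about at the tip now; continue in small steps.

Request:
step_arm --commands '[[[0.05,0,0.4,0,0.3],[0,0,0.3,0,0.3],[0,0,0,0,0.3]]]'

```text
time_s: 6.75
tcp_pos: [0.4577, 0.0352, 0.2476]
eef_rot: [0.673, 3.069, 0.01]
contact_force: [-0.3, 0.1, -2.2]
width: 0.0396
```

Request:
step_arm --commands '[[[0,0,0.3,0,0.3],[0,0,0.3,0,0.3],[0,0,0,0,0.3]]]'

```text
time_s: 7.0
tcp_pos: [0.4577, 0.0352, 0.2409]
eef_rot: [0.672, 3.069, 0.01]
contact_force: [-0.2, 0.2, -1.4]
width: 0.0394
```

```bash
python3 go.py .4578 .0362 .08
```

```text
t 7.0 hold [0.4579 0.0362 0.0862] delta cm [ 0.01 -0.01  0.62] F [-0.2  0.2 -1.4] w 0.0394 R [-0.908  0.418  0.001] [ 0.0014  0.0064 -1.    ]
```

Request:
step_arm --commands '[[[0,0,0.3,0,0.3],[0,0,0.2,0,0.3],[0,0,0,0,0.3]]]'

```text
time_s: 7.25
tcp_pos: [0.4579, 0.0353, 0.2354]
eef_rot: [0.672, 3.068, 0.01]
contact_force: [-0.9, 0.1, -2.0]
width: 0.0393
```

Request:
step_arm --commands '[[[0,0,0.2,0,0.3],[0,0,0,0,0.3]]]'

```text
time_s: 7.42
tcp_pos: [0.4579, 0.0352, 0.2333]
eef_rot: [0.672, 3.069, 0.01]
contact_force: [-1.1, -1.1, -1.5]
width: 0.0389
```

```bash
python3 go.py .4578 .0362 .08
```

```text
t 7.42 hold [0.4581 0.0361 0.0786] delta cm [ 0.03 -0.01 -0.14] F [-1.1 -1.1 -1.5] w 0.0389 R [-0.908  0.418  0.001] [ 0.0016  0.0061 -1.    ]
```

Request:
step_arm --commands '[[[0,0,0.15,0,0.3],[0,0,0,0,0.3]]]'

```text
time_s: 7.58
tcp_pos: [0.458, 0.035, 0.2326]
eef_rot: [-0.671, -3.068, -0.008]
contact_force: [-1.5, -0.2, -1.4]
width: 0.039
```

Request:
step_arm --commands '[[[0,0,0.15,0,0.3],[0,0,0,0,0.3]]]'

```text
time_s: 7.75
tcp_pos: [0.4583, 0.035, 0.2326]
eef_rot: [-0.671, -3.067, -0.008]
contact_force: [-2.4, -1.2, -1.7]
width: 0.0393
```

```bash
python3 go.py .4578 .0362 .08
```

```text
t 7.75 hold [0.4581 0.0358 0.0779] delta cm [ 0.05  0.02 -0.21] F [-2.4 -1.2 -1.7] w 0.0393 R [-0.909  0.418  0.003] [-7.0e-04  5.4e-03 -1.0e+00]
```

Request:
step_arm --commands '[[[0,0,0.3,0,0.3],[0,0,0.3,0,0.3]]]'

```text
time_s: 7.92
tcp_pos: [0.4596, 0.0348, 0.2315]
eef_rot: [-0.67, -3.065, -0.006]
contact_force: [-9.0, -1.2, 25.9]
width: 0.0392
```

```bash
python3 go.py .4578 .0362 .08
```

```text
t 7.92 hold [0.4591 0.0355 0.0768] delta cm [ 0.15  0.01 -0.32] F [-9.  -1.2 25.9] w 0.0392 R [-0.909  0.417  0.005] [-0.0031  0.0047 -1.    ]
```

Request:
step_arm --commands '[[[0.1,0,-0.2,0,0.3],[0,0,0,0,0.3]]]'

```text
time_s: 8.08
tcp_pos: [0.4594, 0.0353, 0.2349]
eef_rot: [-0.671, -3.068, -0.007]
contact_force: [-0.8, 0.5, -1.5]
width: 0.0392
```

```bash
python3 go.py .4578 .0362 .08; python3 - <<'E'
from h import *
c=shot("side","side7"); w=shot("wrist","w7")
a=cv2.resize(c["image"][130:240,150:250],(440,484),interpolation=cv2.INTER_CUBIC)
b=cv2.resize(w["image"][200:345,190:320],(434,484),interpolation=cv2.INTER_CUBIC)
cv2.imwrite("pics/m7.png",cv2.resize(np.hstack([a,b]),(790,437)))
E
```

```text
t 8.08 hold [0.4594 0.036  0.0802] delta cm [ 0.15 -0.05  0.02] F [-0.8  0.5 -1.5] w 0.0392 R [-0.909  0.417  0.002] [-3.0e-04  4.9e-03 -1.0e+00]
```

View pics/m7.png

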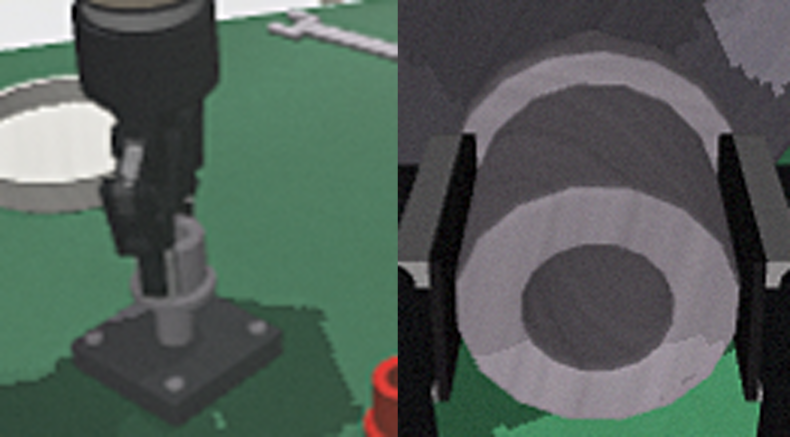

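Request:
step_arm --commands '[[[0.15,0,0.1,0,0.3],[0,0,0.15,0,0.3],[0.0,0,0.15,0,0.3]]]'

```text
time_s: 8.43
tcp_pos: [0.4588, 0.0354, 0.2318]
eef_rot: [-0.669, -3.068, -0.004]
contact_force: [-6.2, 0.1, 21.5]
width: 0.0394
```

```bash
python3 go.py .4578 .0362 .08
```

```text
t 8.43 hold [0.4587 0.0359 0.0771] delta cm [ 0.1  -0.01 -0.29] F [-6.2  0.1 21.5] w 0.0394 R [-0.909  0.416  0.002] [-6.0e-04  2.9e-03 -1.0e+00]
```

Request:
step_arm --commands '[[[0.1,0,0.2,0,0.3],[0,0,0.2,0,0.3]]]'

```text
time_s: 8.6
tcp_pos: [0.4592, 0.0355, 0.2317]
eef_rot: [-0.668, -3.067, -0.002]
contact_force: [-8.2, 0.5, 21.7]
width: 0.0389
```

```bash
python3 go.py .4578 .0362 .08
```

```text
t 8.6 hold [0.4589 0.0358 0.077 ] delta cm [ 0.11 -0.01 -0.3 ] F [-8.2  0.5 21.7] w 0.0389 R [-0.91   0.416  0.003] [-0.0024  0.0018 -1.    ]
```

Request:
step_arm --commands '[[[0,0,-0.3,0,0.3],[0.2,0,0,0,0.3],[0,0,0,0,0.3]]]'

```text
time_s: 8.85
tcp_pos: [0.4575, 0.0365, 0.2349]
eef_rot: [-0.668, -3.068, -0.003]
contact_force: [0.4, -0.3, -2.6]
width: 0.0391
```

```bash
python3 go.py .4578 .0362 .08
```

```text
t 8.85 hold [0.4573 0.0368 0.0802] delta cm [-0.07 -0.03  0.02] F [ 0.4 -0.3 -2.6] w 0.0391 R [-0.909  0.416  0.002] [-0.0013  0.002  -1.    ]
```

Request:
step_arm --commands '[[[0,0,0.2,0,0.3],[0,0,0.15,0,0.3],[0,0,0.15,0,0.3]]]'

```text
time_s: 9.1
tcp_pos: [0.4587, 0.036, 0.2318]
eef_rot: [-0.666, -3.069, 0.001]
contact_force: [-7.1, 0.4, 21.7]
width: 0.0393
```

```bash
python3 go.py .4578 .0362 .08
```

```text
t 9.1 hold [0.4586 0.0359 0.0771] delta cm [ 0.08 -0.01 -0.29] F [-7.1  0.4 21.7] w 0.0393 R [-0.91   0.414  0.001] [-8.e-04 -2.e-04 -1.e+00]
```

Request:
step_arm --commands '[[[0,0,-0.5,0,0.3],[0,0,-1,0,0.3],[0,0,-1.5,0,0.3],[0,0,-1.5,0,0.3],[0,0,-1,0,0.3],[0,0,0,0,0.3]]]'

```text
time_s: 9.6
tcp_pos: [0.4572, 0.0362, 0.2866]
eef_rot: [-0.665, -3.063, 0.001]
contact_force: [1.4, 1.2, -1.5]
width: 0.0392
```

```bash
python3 go.py .4265 .2932 .125
```

```text
t 9.6 hold [0.4561 0.0363 0.1319] delta cm [13.34 22.15  0.73] F [ 1.4  1.2 -1.5] w 0.0392 R [-0.91   0.415  0.007] [-7.e-03  7.e-04 -1.e+00]
```

Request:
step_arm --commands '[[[0.6,1,0,0,0.3],[1.2,2,0,0,0.3],[1.5,2.5,0.1,0,0.3],[1.5,2.5,0.1,0,0.3],[1.5,2.5,0.1,0,0.3],[1.5,2.5,0.1,0,0.3],[1.5,2.5,0.1,0,0.3],[1.4,2.4,0.1,0,0.3],[1.1,1.9,0.1,0,0.3],[0.6,1,0,0,0.3],[0,0,0,0,0.3]]]'

```text
time_s: 10.52
tcp_pos: [0.4274, 0.2858, 0.2735]
eef_rot: [-0.673, -3.058, 0.006]
contact_force: [-0.3, 0.2, -1.5]
width: 0.0391
```

```bash
python3 go.py .4265 .2932 .125;python3 - <<'E'
from h import *
c=shot("wrist","w8");print(layer(c,(.4265,.2932),.018,.032,.12))
E
```

```text
t 10.52 hold [0.4257 0.2856 0.1188] delta cm [ 0.25  0.72 -0.62] F [-0.3  0.2 -1.5] w 0.0391 R [-0.908  0.42   0.009] [-0.0105 -0.0016 -0.9999]
(np.int32(3632), np.float64(0.0262), 'mean', array([0.409 , 0.3053]), 'ell', array([424.9, 293. ]), array([144.7, 145.7]), 'rect', array([415. , 299.4]), array([151.3, 125.3]))
```

View pics/w8.png

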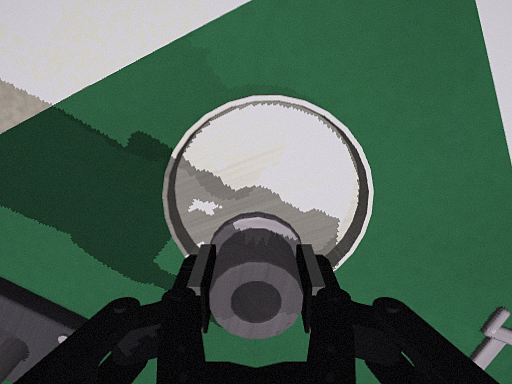

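Request:
step_arm --commands '[[[0.2,0.5,0.8,0,0.3],[0,0.2,1.5,0,0.3],[0,0,1.5,0,0.3],[0,0,1.2,0,0.3],[0,0,0.6,0,0.3],[0,0,0,0,0.3]]]'

```text
time_s: 11.07
tcp_pos: [0.4286, 0.2868, 0.2126]
eef_rot: [-0.682, -3.055, 0.013]
contact_force: [0.5, 0.9, -2.2]
width: 0.0393
```

```bash
python3 go.py .4255 .293 .033
```

```text
t 11.07 hold [0.4267 0.2859 0.0579] delta cm [0.39 0.62 2.49] F [ 0.5  0.9 -2.2] w 0.0393 R [-0.905  0.425  0.009] [-0.0124 -0.0057 -0.9999]
```

Request:
step_arm --commands '[[[0.3,0.5,0.3,0,0.3],[0.1,0.2,0.5,0,0.3],[0,0,0.5,0,0.3],[0,0,0.3,0,0.3],[0,0,0,0,0.3]]]'

```text
time_s: 11.48
tcp_pos: [0.4289, 0.2941, 0.1959]
eef_rot: [-0.687, -3.056, 0.012]
contact_force: [-0.8, -0.8, -2.7]
width: 0.0391
```

```bash
python3 go.py .4255 .293 .033
```

```text
t 11.48 hold [0.4272 0.2933 0.0412] delta cm [ 0.13 -0.09  0.82] F [-0.8 -0.8 -2.7] w 0.0391 R [-0.904  0.428  0.008] [-0.0111 -0.0052 -0.9999]
```

Request:
step_arm --commands '[[[0,0,0.3,0,0.3],[0,0,0.3,0,0.3],[0,0,0,0,0.3]]]'

```text
time_s: 11.73
tcp_pos: [0.4292, 0.2946, 0.19]
eef_rot: [-0.687, -3.057, 0.01]
contact_force: [-0.3, -0.0, -2.2]
width: 0.0388
```

Request:
step_arm --commands '[[[0,0,0.2,0,0.3],[0,0,0,0,0.3]]]'

```text
time_s: 11.9
tcp_pos: [0.4292, 0.2946, 0.188]
eef_rot: [-0.687, -3.057, 0.01]
contact_force: [-0.7, -0.6, -2.4]
width: 0.0393
```

```bash
python3 go.py .4255 .293 .033
```

```text
t 11.9 hold [0.4278 0.294  0.0333] delta cm [ 0.17 -0.19  0.03] F [-0.7 -0.6 -2.4] w 0.0393 R [-0.904  0.428  0.007] [-0.0093 -0.0042 -0.9999]
```

Request:
step_arm --commands '[[[0,0,0.15,0,0.3],[0,0,0,0,0.3]]]'

```text
time_s: 12.07
tcp_pos: [0.4297, 0.295, 0.1875]
eef_rot: [-0.687, -3.058, 0.008]
contact_force: [1.1, -0.1, -2.5]
width: 0.0392
```

Request:
step_arm --commands '[[[0,0,0.15,0,0.3],[0,0,0.1,0,0.3]]]'

```text
time_s: 12.23
tcp_pos: [0.4299, 0.2953, 0.1872]
eef_rot: [-0.687, -3.057, 0.009]
contact_force: [-2.9, -3.0, 8.4]
width: 0.0388
```

```bash
python3 go.py .4255 .293 .033
```

```text
t 12.23 hold [0.4285 0.2947 0.0325] delta cm [ 0.2  -0.28 -0.05] F [-2.9 -3.   8.4] w 0.0388 R [-0.904  0.428  0.007] [-0.0094 -0.004  -0.9999]
```

Request:
step_arm --commands '[[[0,0,0,0,0.5],[0,0,0,0,0.6],[0,0,0,0,0.7],[0,0,0,0,0.7],[0,0,0,0,0.7]]]'

```text
time_s: 12.65
tcp_pos: [0.4311, 0.2959, 0.1884]
eef_rot: [-0.687, -3.06, 0.005]
contact_force: [-0.2, 0.4, -0.6]
width: 0.0597
```

Request:
step_arm --commands '[[[0,0,-0.5,0,0.7],[0,0,-1,0,0.7],[0,0,-2,0,0.7],[0,0,-2.5,0,0.7],[0,0,-2.5,0,0.7],[0,0,-2,0,0.9],[0,0,0,0,1]]]'

```text
time_s: 13.23
tcp_pos: [0.431, 0.2956, 0.2991]
eef_rot: [-0.687, -3.057, 0.009]
contact_force: [1.4, 1.0, 1.0]
width: 0.0813
```

```bash
python3 go.py .6415 -.142 .15; python3 - <<'E'
from h import *
c=shot("wrist","w9");print(layer(c,(.4275,.294),.038,.052,.04))
E
```

```text
t 13.23 hold [0.4295 0.295  0.1444] delta cm [-37.85 -30.44  -0.58] F [1.4 1.  1. ] w 0.0813 R [-0.904  0.428  0.007] [-0.0095 -0.004  -0.9999]
(np.int32(1722), np.float64(0.0454), 'mean', array([0.4273, 0.2932]), 'ell', array([427.5, 293.2]), array([38.6, 40.4]), 'rect', array([427.4, 293.3]), array([38.6, 40.9]))
```

View pics/w9.png

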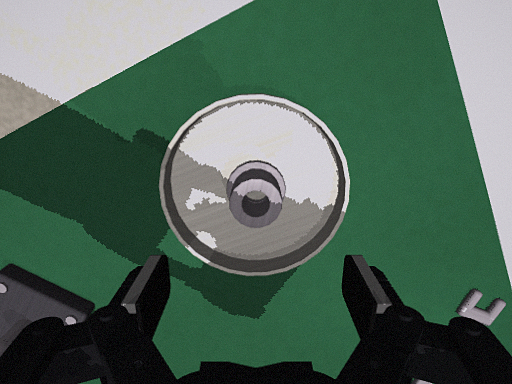

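Request:
step_arm --commands '[[[-1.6,-1.3,0,0,1],[-2.7,-2.2,0,0,1],[-3.1,-2.5,0,0,1],[-3.1,-2.5,0,0,1],[-3.1,-2.5,0,0,1],[-3.1,-2.5,0,0,1],[-3.1,-2.5,0,0,1],[-3.1,-2.5,0,0,1],[-3.1,-2.5,0,0,1],[-3.1,-2.5,0,0,1],[-3.1,-2.5,0,0,1],[-3.1,-2.5,0,0,1]]]'

```text
time_s: 14.28
tcp_pos: [0.6283, -0.1235, 0.2857]
eef_rot: [-0.662, -3.043, 0.009]
contact_force: [1.3, 0.6, -0.0]
width: 0.085
```

```bash
python3 go.py .6415 -.142 .15
```

```text
t 14.28 hold [ 0.6239 -0.1234  0.131 ] delta cm [-2.32 -0.98 -1.95] F [ 1.3  0.6 -0. ] w 0.085 R [-0.909  0.415  0.026] [-2.840e-02  5.000e-04 -9.996e-01]
```

Request:
step_arm --commands '[[[-1,-0.4,-0.7,0,1],[-0.6,-0.3,-0.5,0,1],[0,0,0,0,1],[0,0,0,0,1]]]'

```text
time_s: 14.62
tcp_pos: [0.641, -0.1459, 0.2925]
eef_rot: [-0.675, -3.035, 0.012]
contact_force: [-0.3, 0.4, 0.5]
width: 0.0854
```

```bash
python3 go.py .6415 -.142 .15; python3 - <<'E'
from h import *
c=shot("wrist","w10");print(layer(c,(.6415,-.142),.034,.047,.04))
E
```

```text
t 14.62 hold [ 0.6359 -0.1459  0.1379] delta cm [-0.3   0.58 -1.23] F [-0.3  0.4  0.5] w 0.0854 R [-0.905  0.424  0.03 ] [-3.290e-02 -3.000e-04 -9.995e-01]
(np.int32(1488), np.float64(0.0404), 'mean', array([ 0.6415, -0.1436]), 'ell', array([ 641.7, -143.7]), array([38.6, 40.1]), 'rect', array([ 641.7, -143.6]), array([39. , 40.3]))
```

View pics/w10.png

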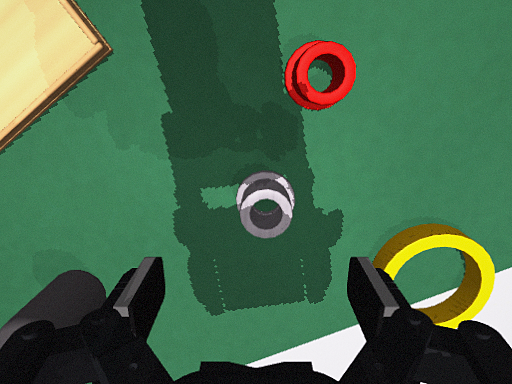

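Request:
step_arm --commands '[[[-0.4,0.4,0,0,1],[0,0,0,0,1],[0,0,0,0,1]]]'

```text
time_s: 14.92
tcp_pos: [0.6449, -0.1394, 0.291]
eef_rot: [-0.667, -3.033, 0.01]
contact_force: [0.4, 0.6, -0.2]
width: 0.0852
```

```bash
python3 go.py .6417 -.1437 .07
```

```text
t 14.92 hold [ 0.6393 -0.1392  0.1364] delta cm [-0.64 -0.21  6.63] F [ 0.4  0.6 -0.2] w 0.0852 R [-0.907  0.42   0.034] [-0.0367  0.0012 -0.9993]
```

Request:
step_arm --commands '[[[-0.1,-0.1,3,0,1],[-0.1,-0.1,2.5,0,1],[0,0,0,0,1]]]'

```text
time_s: 15.17
tcp_pos: [0.6451, -0.1386, 0.2378]
eef_rot: [-0.661, -3.04, 0.01]
contact_force: [0.2, -0.9, -1.2]
width: 0.0856
```

```bash
python3 go.py .6417 -.1437 .07
```

```text
t 15.17 hold [ 0.6403 -0.1386  0.0832] delta cm [-0.37 -0.39  1.31] F [ 0.2 -0.9 -1.2] w 0.0856 R [-0.909  0.415  0.028] [-0.0311 -0.     -0.9995]
```

Request:
step_arm --commands '[[[-0.3,-0.4,0.5,0,1],[0,0,0,0,1],[0,0,0,0,1]]]'

```text
time_s: 15.42
tcp_pos: [0.6461, -0.142, 0.2331]
eef_rot: [-0.657, -3.039, 0.01]
contact_force: [-0.4, -0.5, -0.0]
width: 0.0855
```

```bash
python3 - <<'E'
from h import *
c=shot("wrist","w11");print(layer(c,(.6415,-.142),.034,.047,.04))
E
python3 go.py .6417 -.1437 .03
```

```text
(np.int32(2562), np.float64(0.0404), 'mean', array([ 0.6413, -0.1434]), 'ell', array([ 641.5, -143.5]), array([38.6, 40.8]), 'rect', array([ 641.5, -143.4]), array([38.8, 40.9]))
t 15.47 hold [ 0.6411 -0.142   0.0787] delta cm [-0.27 -0.06  4.86] F [ 0.1 -0.3  0. ] w 0.0854 R [-0.91   0.413  0.03 ] [-3.240e-02  3.000e-04 -9.995e-01]
```

Request:
step_arm --commands '[[[-0.1,0,1.5,0,1],[-0.1,0,1.5,0,1],[-0.05,0,1.2,0,1],[0,0,0.3,0,1],[0,0,0,0,1]]]'

```text
time_s: 15.88
tcp_pos: [0.6487, -0.1438, 0.1873]
eef_rot: [-0.659, -3.046, 0.011]
contact_force: [-0.2, 0.8, 0.2]
width: 0.0852
```

```bash
python3 go.py .6416 -.1435 .028
```

```text
t 15.88 hold [ 0.6446 -0.144   0.0327] delta cm [ 0.29 -0.07  0.47] F [-0.2  0.8  0.2] w 0.0852 R [-0.91   0.413  0.023] [-0.0262 -0.0014 -0.9997]
```

Request:
step_arm --commands '[[[0.2,0,0.3,0,1],[0.1,0,0.1,0,1],[0,0,0,0,1]]]'

```text
time_s: 16.13
tcp_pos: [0.645, -0.1424, 0.1815]
eef_rot: [-0.659, -3.043, 0.01]
contact_force: [-0.1, -0.3, -1.5]
width: 0.0854
```

```bash
python3 go.py .6416 -.1435 .028
```

```text
t 16.13 hold [ 0.6406 -0.1425  0.0268] delta cm [-0.13 -0.05 -0.12] F [-0.1 -0.3 -1.5] w 0.0854 R [-0.91   0.414  0.026] [-2.890e-02 -6.000e-04 -9.996e-01]
```

Request:
step_arm --commands '[[[-0.05,0,-0.1,0,0.6],[0,0,0,0,0.4],[0,0,0,0,0.3],[0,0,0,0,0.3],[0,0,0,0,0.3],[0,0,0,0,0.3],[0,0,0,0,0.3]]]' --force 40

```text
time_s: 16.72
tcp_pos: [0.6461, -0.1426, 0.1842]
eef_rot: [-0.659, -3.046, 0.01]
contact_force: [0.6, 0.1, 0.1]
width: 0.0385
```

```bash
python3 go.py .6416 -.1435 .028
```

```text
t 16.72 hold [ 0.6421 -0.1428  0.0295] delta cm [ 0.01 -0.08  0.15] F [0.6 0.1 0.1] w 0.0385 R [-0.91   0.414  0.023] [-0.0261 -0.0012 -0.9997]
```

Request:
step_arm --commands '[[[0,0,-0.7,0,0.3],[0,0,-1.3,0,0.3],[0,0,-1.5,0,0.3],[0,0,-1.5,0,0.3],[0,0,-1.5,0,0.3],[0,0,-1.5,0,0.3],[0,0,-1.5,0,0.3],[0,0,-1.0,0,0.3],[0,0,0,0,0.3]]]'

```text
time_s: 17.47
tcp_pos: [0.647, -0.142, 0.2959]
eef_rot: [-0.657, -3.038, 0.01]
contact_force: [0.1, -0.9, -1.4]
width: 0.0384
```

```bash
python3 go.py .5195 .0076 .14
```

```text
t 17.47 hold [ 0.6418 -0.1419  0.1413] delta cm [17.3   8.56  0.55] F [ 0.1 -0.9 -1.4] w 0.0384 R [-0.91   0.413  0.031] [-3.340e-02  6.000e-04 -9.994e-01]
```

Request:
step_arm --commands '[[[1.2,0.6,0,0,0.3],[2.4,1.2,0,0,0.3],[3.2,1.6,0,0,0.3],[3.2,1.6,0,0,0.3],[3.0,1.5,0,0,0.3],[2.2,1.1,0,0,0.3],[0.8,0.4,0,0,0.3],[0,0,0,0,0.3]]]'

```text
time_s: 18.13
tcp_pos: [0.5231, 0.004, 0.295]
eef_rot: [-0.661, -3.029, 0.011]
contact_force: [0.5, 0.3, -2.1]
width: 0.0383
```

```bash
python3 go.py .5195 .0076 .14
```

```text
t 18.13 hold [0.5166 0.0043 0.1404] delta cm [-0.13  0.42  0.03] F [ 0.5  0.3 -2.1] w 0.0383 R [-0.908  0.417  0.039] [-0.042   0.0018 -0.9991]
```

```bash
cat > meas.py <<'E'
from h import *
import sys
c=shot("wrist",sys.argv[1]); s=c["s"];R=Ro.from_rotvec(s["eef_rot"]).as_matrix()
hp=s["tcp_pos"]+R[:,2]*.1547;print("hp",hp)
im=c["image"];g=cv2.cvtColor(im,cv2.COLOR_BGR2GRAY)
X=cloud(c,s)
rim=X[295:305,[214,215,216,296,297,298]].reshape(-1,3);zt=np.nanmedian(rim[:,2]);print("top z",zt)
b=cv2.medianBlur(g,5)[265:335,212:300]
_,m=cv2.threshold(b,0,255,cv2.THRESH_OTSU+cv2.THRESH_BINARY_INV)
n,l,st,ce=cv2.connectedComponentsWithStats(m);i=l[36,44]
ct=max(cv2.findContours((l==i).astype(np.uint8),0,1)[0],key=cv2.contourArea).reshape(-1,2)+[212,265]
W=ray(c,ct,zt,s)[:,:2]*1000;e=cv2.fitEllipse(W.astype(np.float32));print("bore",e,"tool",(R.T@(np.r_[np.array(e[0])/1000,zt]-hp)).round(4))
m=(X[...,2]>.0708)&(X[...,2]<.08)&(np.hypot(X[...,0]-.458,X[...,1]-.034)<.02);print("tip",m.sum(),X[m].mean(0))
m=(np.abs(X[...,2]-.02)<.004)&(np.hypot(X[...,0]-.458,X[...,1]-.034)<.075)
n,l,st,ce=cv2.connectedComponentsWithStats(m.astype(np.uint8));i=1+st[1:,4].argmax()
ct=max(cv2.findContours((l==i).astype(np.uint8),0,1)[0],key=cv2.contourArea).reshape(-1,2)
print("base",np.median(X[l==i][:,2]),cv2.minAreaRect((ray(c,ct,.02,s)[:,:2]*1000).astype(np.float32)))
E
python3 meas.py w12
```

```text
hp [0.51656759 0.00431305 0.14040865]
top z 0.15169487191596304
bore ((517.1219482421875, 2.5503387451171875), (23.68233299255371, 24.127857208251953), 169.79647827148438) tool [-0.0008 -0.0016 -0.0113]
tip 121 [0.45790176 0.03370841 0.07180509]
base 0.020618234179987708 ((458.48382568359375, 33.83949661254883), (89.62849426269531, 88.90567779541016), 33.165679931640625)
```

View pics/w12.png

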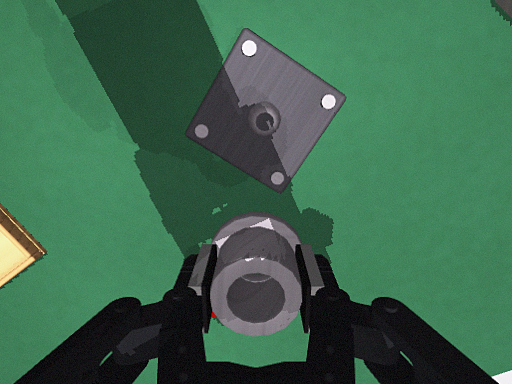

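Request:
step_arm --commands '[[[0.8,0,0,0,0.3],[1.5,0.1,0,0,0.3],[1.7,0.1,0,0,0.3],[1.4,0.1,0,0,0.3],[0.8,0.1,0,0,0.3],[0,0,0,0,0.3],[0,0,0,0,0.3]]]'

```text
time_s: 18.77
tcp_pos: [0.4714, 0.0293, 0.2977]
eef_rot: [-0.673, -3.034, 0.014]
contact_force: [-0.6, -0.1, -2.8]
width: 0.0382
```

```bash
python3 go.py .4580 .0358 .118
```

```text
t 18.77 hold [0.4661 0.0291 0.1431] delta cm [0.94 0.31 2.54] F [-0.6 -0.1 -2.8] w 0.0382 R [-0.906  0.423  0.031] [-0.0345 -0.0014 -0.9994]
```

Request:
step_arm --commands '[[[0.5,0.2,0.5,0,0.3],[0.3,0.1,0.5,0,0.3],[0.1,0,0.5,0,0.3],[0,0,0,0,0.3],[0,0,0,0,0.3]]]'

```text
time_s: 19.18
tcp_pos: [0.4663, 0.0348, 0.2818]
eef_rot: [-0.677, -3.037, 0.014]
contact_force: [-0.3, -0.3, -2.0]
width: 0.0383
```

```bash
python3 go.py .4580 .0358 .112
```

```text
t 19.18 hold [0.4615 0.0345 0.1272] delta cm [ 0.33 -0.01  1.53] F [-0.3 -0.3 -2. ] w 0.0383 R [-0.905  0.425  0.027] [-0.0309 -0.002  -0.9995]
```

Request:
step_arm --commands '[[[0.2,0,0.4,0,0.3],[0.1,0,0.4,0,0.3],[0,0,0.4,0,0.3],[0,0,0,0,0.3],[0,0,0,0,0.3]]]'

```text
time_s: 19.6
tcp_pos: [0.4632, 0.0361, 0.2682]
eef_rot: [-0.677, -3.037, 0.014]
contact_force: [0.9, 0.3, -2.5]
width: 0.0386
```

```bash
python3 go.py .4580 .0358 .108
```

```text
t 19.6 hold [0.4583 0.0358 0.1135] delta cm [ 0.02 -0.    0.56] F [ 0.9  0.3 -2.5] w 0.0386 R [-0.905  0.425  0.028] [-0.0314 -0.0022 -0.9995]
```

Request:
step_arm --commands '[[[0,0,0.4,0,0.3],[0,0,0.4,0,0.3],[-0.05,0,0.4,0,0.3],[0,0,0,0,0.3]]]'

```text
time_s: 19.93
tcp_pos: [0.4636, 0.0358, 0.2553]
eef_rot: [-0.677, -3.038, 0.014]
contact_force: [-0.6, -0.1, -3.9]
width: 0.0385
```

```bash
python3 go.py .4580 .0358 .084
```

```text
t 19.93 hold [0.4589 0.0355 0.1007] delta cm [0.05 0.02 1.67] F [-0.6 -0.1 -3.9] w 0.0385 R [-0.905  0.425  0.026] [-0.0302 -0.0022 -0.9995]
```

Request:
step_arm --commands '[[[0.05,0,0.4,0,0.3],[0,0,0.4,0,0.3],[0,0,0.4,0,0.3],[0,0,0,0,0.3]]]'

```text
time_s: 20.27
tcp_pos: [0.4628, 0.036, 0.242]
eef_rot: [-0.677, -3.038, 0.014]
contact_force: [-0.5, 0.1, -3.1]
width: 0.0385
```

```bash
python3 go.py .4580 .0358 .075
```

```text
t 20.27 hold [0.4581 0.0356 0.0874] delta cm [-0.02  0.03  1.24] F [-0.5  0.1 -3.1] w 0.0385 R [-0.905  0.425  0.026] [-0.0302 -0.0022 -0.9995]
```

Bottom is about 58 mm; now past the step region, slowly.

Request:
step_arm --commands '[[[0,0,0.25,0,0.3],[0,0,0.25,0,0.3],[0,0,0,0,0.3]]]'

```text
time_s: 20.52
tcp_pos: [0.4626, 0.0359, 0.2363]
eef_rot: [-0.677, -3.038, 0.014]
contact_force: [0.0, -0.8, -2.5]
width: 0.0383
```

Request:
step_arm --commands '[[[0,0,0.25,0,0.3],[0,0,0.25,0,0.3],[0,0,0,0,0.3]]]'

```text
time_s: 20.77
tcp_pos: [0.4626, 0.036, 0.231]
eef_rot: [-0.678, -3.038, 0.013]
contact_force: [-0.0, 0.4, -3.1]
width: 0.0387
```

```bash
python3 go.py .4580 .0358 .05
```

```text
t 20.77 hold [0.458  0.0356 0.0763] delta cm [-0.06  0.06  2.63] F [-0.   0.4 -3.1] w 0.0387 R [-0.905  0.425  0.026] [-0.03   -0.0022 -0.9995]
```

Request:
step_arm --commands '[[[0,0,0.3,0,0.3],[-0.02,0,0.3,0,0.3],[0,0,0,0,0.3]]]'

```text
time_s: 21.02
tcp_pos: [0.4628, 0.0358, 0.2245]
eef_rot: [-0.678, -3.039, 0.013]
contact_force: [-0.9, -0.4, -3.2]
width: 0.0386
```

Request:
step_arm --commands '[[[-0.02,0,0.3,0,0.3],[0,0,0.3,0,0.3],[0,0,0,0,0.3]]]'

```text
time_s: 21.27
tcp_pos: [0.4628, 0.0357, 0.2179]
eef_rot: [-0.678, -3.039, 0.013]
contact_force: [0.2, -0.1, -2.6]
width: 0.0382
```

```bash
python3 go.py .4580 .0358 .05
```

```text
t 21.27 hold [0.4582 0.0354 0.0632] delta cm [0.   0.05 1.32] F [ 0.2 -0.1 -2.6] w 0.0382 R [-0.905  0.425  0.026] [-0.0296 -0.0022 -0.9996]
```

Sliding freely. Continue to the base (expected hold z ≈ 0.0495).

Request:
step_arm --commands '[[[0,0,0.3,0,0.3],[-0.02,0,0.3,0,0.3],[0,0,0,0,0.3]]]'

```text
time_s: 21.52
tcp_pos: [0.4628, 0.0356, 0.2112]
eef_rot: [-0.678, -3.039, 0.013]
contact_force: [-0.2, -0.4, -1.9]
width: 0.0387
```

Request:
step_arm --commands '[[[0,0,0.25,0,0.3],[0,0,0.2,0,0.3],[0,0,0,0,0.3]]]'

```text
time_s: 21.77
tcp_pos: [0.4627, 0.0356, 0.2061]
eef_rot: [-0.678, -3.039, 0.013]
contact_force: [-0.6, -0.9, -2.9]
width: 0.0386
```

```bash
python3 go.py .4580 .0358 .05
```

```text
t 21.77 hold [0.4582 0.0353 0.0515] delta cm [0.03 0.04 0.15] F [-0.6 -0.9 -2.9] w 0.0386 R [-0.905  0.425  0.026] [-0.0296 -0.0022 -0.9996]
```

Request:
step_arm --commands '[[[0,0,0.15,0,0.3],[0,0,0.1,0,0.3]]]'

```text
time_s: 21.93
tcp_pos: [0.4629, 0.0356, 0.204]
eef_rot: [-0.677, -3.038, 0.014]
contact_force: [-4.3, -0.5, 10.7]
width: 0.0383
```

Request:
step_arm --commands '[[[0,0,0.15,0,0.3],[0,0,0.1,0,0.3]]]'

```text
time_s: 22.1
tcp_pos: [0.4633, 0.0356, 0.2041]
eef_rot: [-0.677, -3.036, 0.014]
contact_force: [-2.6, 0.5, 4.1]
width: 0.0384
```

```bash
python3 go.py .4580 .0358 .05
```

```text
t 22.1 hold [0.4584 0.0352 0.0495] delta cm [ 0.06  0.04 -0.05] F [-2.6  0.5  4.1] w 0.0384 R [-0.905  0.425  0.028] [-0.0322 -0.0022 -0.9995]
```

```bash
python3 - <<'E'
from h import *
c=shot("side","side13")
cv2.imwrite("pics/side13c.png",cv2.resize(c["image"][130:240,130:250],None,fx=5,fy=5,interpolation=cv2.INTER_CUBIC))
E
```

```text
(no output)
```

View pics/side13c.png

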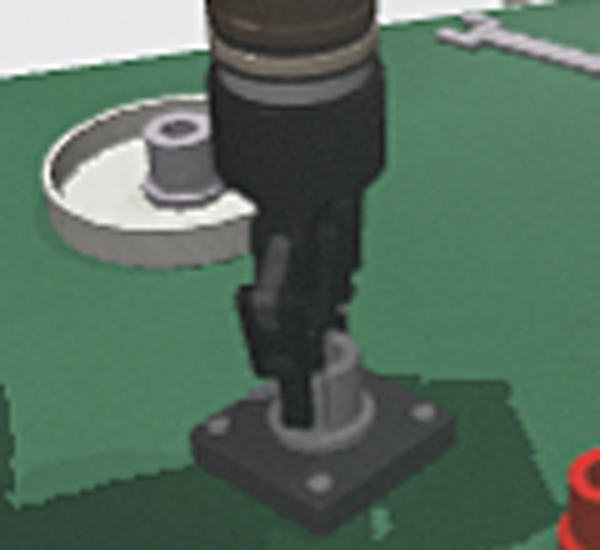

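Request:
step_arm --commands '[[[0,0,-0.4,0,0.3],[0.02,0,-0.6,0,0.3],[0.02,0,-0.7,0,0.3],[0.02,0,-0.7,0,0.3],[0.02,0,-0.7,0,0.3],[0,0,0,0,0.3]]]'

```text
time_s: 22.65
tcp_pos: [0.464, 0.036, 0.2386]
eef_rot: [-0.677, -3.038, 0.014]
contact_force: [0.0, 0.8, -2.5]
width: 0.0384
```

```bash
python3 go.py .4580 .0358 .13
```

```text
t 22.65 hold [0.4593 0.0357 0.0839] delta cm [ 0.24 -0.11 -4.6 ] F [ 0.   0.8 -2.5] w 0.0384 R [-0.905  0.425  0.027] [-0.0305 -0.0022 -0.9995]
```

The side view shows the collar resting on the base plate (crop 320,425) and the first sleeve standing in the tin. Lift clear and go to the tray.

Request:
step_arm --commands '[[[0.08,0,-0.6,0,0.3],[0.03,0,-1,0,0.3],[0.03,0,-1.2,0,0.3],[0,0,-1.2,0,0.3],[0,0,-0.8,0,0.3],[0,0,0,0,0.3]]]'

```text
time_s: 23.15
tcp_pos: [0.4635, 0.0369, 0.2911]
eef_rot: [-0.677, -3.037, 0.014]
contact_force: [0.1, 0.0, -2.9]
width: 0.0383
```

```bash
python3 go.py .4395 -.2925 .125; python3 - <<'E'
from h import *
c=shot("top","top14"); X=cloud(c,c["s"]); im=c["image"]
hsv=cv2.cvtColor(im,cv2.COLOR_BGR2HSV)
m=cv2.inRange(hsv,(8,60,60),(35,255,255)); m[:,:310]=0;m[:200]=0;m[320:]=0
ct=max(cv2.findContours(m,0,1)[0],key=cv2.contourArea).reshape(-1,2)
print(cv2.minAreaRect((ray(c,ct,.018)[:,:2]*1000).astype(np.float32)),cv2.minAreaRect(ct))
E
```

```text
t 23.15 hold [0.4587 0.0365 0.1365] delta cm [-12.26 -30.59   1.28] F [ 0.1  0.  -2.9] w 0.0383 R [-0.905  0.425  0.027] [-0.031  -0.0022 -0.9995]
((438.9888916015625, -291.9822082519531), (131.0536346435547, 172.44993591308594), 11.056246757507324) ((352.66802978515625, 256.9239807128906), (45.52634811401367, 57.86944580078125), 79.69515228271484)
```

Request:
step_arm --commands '[[[-0.5,-1.2,0,0,0.3],[-1,-2.4,0,0,0.3],[-1.2,-3,0,0,0.3],[-1.2,-3,0,0,0.3],[-1.2,-3,0,0,0.3],[-1.2,-3,0,0,0.3],[-1.2,-3,0,0,0.3],[-1.2,-3,0,0,0.3],[-1.2,-3,0,0,0.3],[-0.9,-2.2,0,0,0.3],[-0.4,-1,0,0,0.3],[0,0,0,0,0.3]]]'

```text
time_s: 24.2
tcp_pos: [0.4434, -0.2738, 0.2849]
eef_rot: [-0.668, -3.031, 0.009]
contact_force: [-0.5, 0.4, -2.9]
width: 0.0387
```

```bash
python3 go.py .439 -.292 .08
```

```text
t 24.2 hold [ 0.4374 -0.2735  0.1304] delta cm [-1.1  -1.55  5.02] F [-0.5  0.4 -2.9] w 0.0387 R [-0.907  0.42   0.036] [-0.0383  0.0024 -0.9993]
```

Request:
step_arm --commands '[[[-0.5,-0.8,0.4,0,0.3],[-0.4,-0.6,0.7,0,0.3],[0,0,0.8,0,0.3],[0,0,0.5,0,0.3],[0,0,0,0,0.3]]]'

```text
time_s: 24.62
tcp_pos: [0.4443, -0.2876, 0.2562]
eef_rot: [-0.664, -3.027, 0.002]
contact_force: [-0.1, 0.7, -2.5]
width: 0.0384
```

```bash
python3 go.py .439 -.292 .036; python3 - <<'E'
from h import *
c=shot("wrist","w15")
E
```

```text
t 24.62 hold [ 0.4378 -0.2864  0.1016] delta cm [-0.62 -0.39  6.55] F [-0.1  0.7 -2.5] w 0.0384 R [-0.907  0.418  0.042] [-0.0422  0.0077 -0.9991]
```

View pics/w15.png

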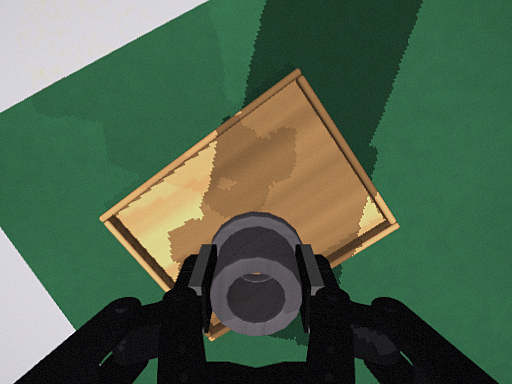

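Request:
step_arm --commands '[[[-0.3,-0.2,0.6,0,0.3],[-0.1,0,1,0,0.3],[-0.05,0,1.2,0,0.3],[-0.05,0,1.2,0,0.3],[-0.05,0,0.8,0,0.3],[0,0,0,0,0.3]]]'

```text
time_s: 25.17
tcp_pos: [0.448, -0.2894, 0.2047]
eef_rot: [-0.658, -3.03, 0.003]
contact_force: [-1.1, 1.0, -3.5]
width: 0.0382
```

```bash
python3 go.py .439 -.292 .036
```

```text
t 25.17 hold [ 0.4417 -0.2882  0.0501] delta cm [ 0.03 -0.44  1.42] F [-1.1  1.  -3.5] w 0.0382 R [-0.909  0.415  0.04 ] [-0.0407  0.0071 -0.9991]
```

Request:
step_arm --commands '[[[0,-0.3,0.5,0,0.3],[0,0,0.4,0,0.3],[0,0,0.2,0,0.3],[0,0,0,0,0.3]]]'

```text
time_s: 25.5
tcp_pos: [0.4464, -0.2922, 0.1926]
eef_rot: [-0.658, -3.03, 0.003]
contact_force: [-0.3, -0.1, -2.5]
width: 0.0385
```

```bash
python3 go.py .439 -.292 .0345
```

```text
t 25.5 hold [ 0.4401 -0.2911  0.038 ] delta cm [ 0.05 -0.12  0.35] F [-0.3 -0.1 -2.5] w 0.0385 R [-0.909  0.414  0.04 ] [-0.0408  0.0071 -0.9991]
```

Request:
step_arm --commands '[[[0,0,0.2,0,0.3],[0,0,0,0,0.3]]]'

```text
time_s: 25.67
tcp_pos: [0.4466, -0.2925, 0.191]
eef_rot: [-0.658, -3.031, 0.003]
contact_force: [0.0, -0.1, -2.6]
width: 0.0385
```

Request:
step_arm --commands '[[[0,0,0.15,0,0.3],[0,0,0,0,0.3]]]'

```text
time_s: 25.83
tcp_pos: [0.4468, -0.2928, 0.19]
eef_rot: [-0.659, -3.032, 0.004]
contact_force: [-0.2, 0.2, -2.6]
width: 0.0386
```

Request:
step_arm --commands '[[[0,0,0.15,0,0.3],[0,0,0.1,0,0.3]]]'

```text
time_s: 26.0
tcp_pos: [0.4471, -0.2931, 0.1891]
eef_rot: [-0.659, -3.032, 0.005]
contact_force: [-3.0, 2.2, 8.2]
width: 0.0387
```

```bash
python3 go.py .439 -.292 .0345
```

```text
t 26.0 hold [ 0.4412 -0.2923  0.0345] delta cm [ 0.21 -0.06  0.01] F [-3.   2.2  8.2] w 0.0387 R [-0.909  0.415  0.037] [-0.0386  0.0054 -0.9992]
```

On the floor with about 10 N of contact. Release and retreat.

Request:
step_arm --commands '[[[0,0,0,0,0.5],[0,0,0,0,0.6],[0,0,0,0,0.7],[0,0,0,0,0.7],[0,0,0,0,0.7]]]'

```text
time_s: 26.42
tcp_pos: [0.4487, -0.2943, 0.1915]
eef_rot: [-0.66, -3.037, 0.009]
contact_force: [0.5, -0.0, -0.3]
width: 0.06
```

Request:
step_arm --commands '[[[0,0,-0.5,0,0.7],[0,0,-1,0,0.7],[0,0,-1.5,0,0.7],[0,0,-2,0,0.7],[0,0,-2.5,0,0.7],[0,0,-2.5,0,0.7],[0,0,-2,0,0.7],[0,0,-1,0,0.7],[0,0,0,0,0.7],[0,0,0,0,0.7]]]'

```text
time_s: 27.25
tcp_pos: [0.453, -0.2941, 0.3317]
eef_rot: [-0.66, -3.038, 0.009]
contact_force: [-0.5, 0.3, 0.1]
width: 0.06
```

```bash
python3 - <<'E'
from h import *
c=shot("wrist","w16");print(layer(c,(.44,-.292),.038,.052,.04))
t=shot("top","top16");d=shot("side","side16")
print(layer(t,(.44,-.292),.038,.052,.04));print(layer(t,(.4275,.293),.038,.052,.04))
cv2.imwrite("pics/f.png",cv2.resize(np.hstack([c["image"],d["image"]]),(800,300)))
E
```

```text
(np.int32(1192), np.float64(0.0454), 'mean', array([ 0.4406, -0.2936]), 'ell', array([ 440.7, -293.7]), array([38.4, 39.9]), 'rect', array([ 440.6, -293.6]), array([38.4, 39.8]))
(np.int32(66), np.float64(0.0432), 'mean', array([ 0.4431, -0.2853]), 'ell', array([ 442.2, -288.8]), array([29.7, 35.3]), 'rect', array([ 443.7, -286.8]), array([28.5, 39.6]))
(np.int32(116), np.float64(0.0433), 'mean', array([0.4277, 0.2945]), 'ell', array([427.8, 294.4]), array([38. , 38.5]), 'rect', array([427.2, 294.2]), array([37.3, 38.2]))
```

View pics/f.png

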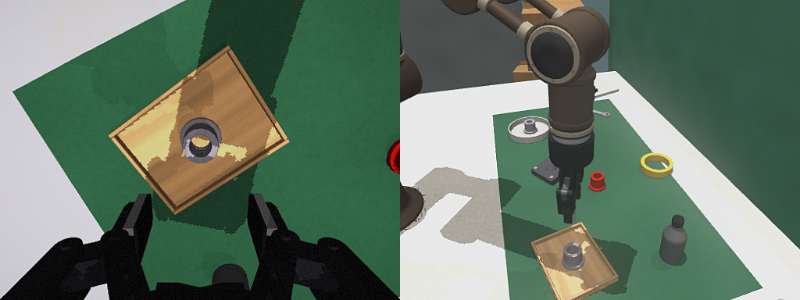

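View pics/top16.png

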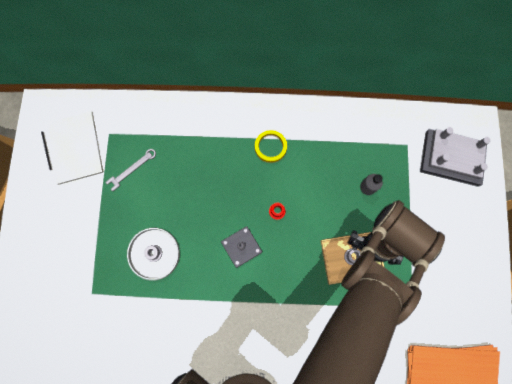

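Both sleeves are upright on their collars: one in the tin at (153,254) in the top view, the other in the tray at (353,256). The bystanders are where they started, so I'm handing in.

```bash
python3 -c "
from cell import ticket
print(ticket.close_job())"
```

```text
the job is handed in; nothing more can be done
None
```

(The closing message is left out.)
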